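# Hang the green chopping board on the rail

## Robot

A 6-joint arm with a two-finger parallel gripper is mounted at the origin on a cart in front of the work surface, level with it; the furniture and walls round the work are solid. World frame = base frame: x ahead of the robot, y to its left, z up, the work surface at z = 0. Lengths are in m, angles in rad, forces in N, time in s.
With the tool pointing down it reaches from about 0.325 to 0.85 m from the base axis. Payload 15.5 kg.
Tool frame: the origin (TCP) lies midway between the tips of the shut fingers; the grasp point (between the pads) lies 19 mm behind it; z points along the fingers, y is the line along which they close (so a half turn about z gives the same grasp; the last joint's range is limited). The gripper opens to 91 mm and grips with 3 to 60 N. Pads are 32 mm wide; open, the fingers measure 118 mm over their backs; the gripper's body (76 mm by 178 mm) begins 60 mm behind the grasp point.
Start: joints at [-1.272, 0.494, 1.345, -0, 1.302, -0.096], TCP at [0.24, -0.577, 0.214] pointing down, gripper open.
Joint ranges: [-2.91, 2.91], [-0.82, 2.16], [0.22, 2.67], [-1.22, 4.37], [0.12, 2.79], [-3.08, 3.08]. Speed limits (rad/s): [1.89, 1.89, 2.57, 3.01, 3.01, 3.01].

## Interface

Orientations are given as a unit quaternion [x, y, z, w].
In Python, from plant import r gives the robot as it stands. The module is installed in compiled form; this text tells all that it offers.
- The arm moves only by the shell command python3 -m jog 'ROWS'. ROWS is JSON, a list that holds one entry, the list of rows, each a list of 7 numbers: the opening, from -1 (shut) to 1 (fully open), then the shift along the world's x, y, z each as a share of 0.05 m, from -1 to 1, then the turn, a rotation vector about the world's x, y, z each as a share of 0.08 rad, from -1 to 1. In form: [[[claw, x, y, z, ax, ay, az], ...]]. A call has 1 to 5 rows; each row shifts and turns the commanded pose from where the row before left it; what a row does not reach is not made up. A row lasts 1/10 s, in which the tool goes at most 50 mm and 8.59 degrees, less where a joint would pass 70% of its speed; a pose out of reach is approached as far as the arm can. A call with a number of a shift or a turn outside -1 to 1 is refused whole. A call with a gripper value outside its range is refused whole. The fingers move at their own pace and stop on an object; the grip force is fixed at half the most. Time passes only in rows, so rows that do not move let the fingers close. It gives the time, the measured TCP pose, the force, the opening and the grip force at its end, in the units of the state.
- r.read_state(): the state, without advancing time (a new reading comes with each control period).
- r.get_image(name): name is "scene" or "side" or "wrist"; returns (picture, depth): 400x640x3 uint8, red, green, blue; 400x640 float32, m along the optical axis (not along the pixel's ray), 0 where there is no reading.
- r.camera_info(name): a dict with "fov_y" (degrees; the focal length in pixels is half the picture's height over the tangent of half this angle, whatever the lens; pixels are square), "cx", "cy" (the principal point, pixels), "T" (4x4, takes a point from camera to world coordinates). Camera axes: x right, y up, looking along -z (the intrinsics and any distortion apply to the point x, -y, -z); pixel columns grow to the right and rows downward; lengths in m; the calibration is good to about 2 mm. A picture is of the moment at which its call begins: read the wrist's pose just before it. camera_info takes no time and is no camera call; for the wrist camera it gives the pose at the moment of the call.
- r.job_done(): hands the job in; it is judged then, once.
The state is a dict: "t": time; "joint_pos": joint angles; "qvel": joint speeds; "effort": joint torques, N m; "ee_pos": TCP position; "eef_rot": TCP orientation; "contact_force": force on the tool from outside, world axes, zero at the start; "ft_torque": the same for the moment, N m; "opening": finger opening in m; "grasp_force": force on a finger pad.
Only numpy, scipy, OpenCV 4.12 (cv2) and the standard library are available. Lean on these libraries where they do the work, as an engineer would, in place of code of your own. Each camera call takes 0.05 s, during which the arm holds its last target. There are 200 camera calls.

## Task

Draw the green chopping board by its grip tab up out of its slanted slot, without pulling the other boards out or wrenching at the holder. Hang it by its two rear hooks on the open left part of the rail, lowering it gently until you feel the hooks rest on the rail, then slide it right along the rail, under the guard plate, until it is centred over the red mark, and let go so that it hangs upright by itself. Leave the food and dishes round about where they are.

Things in the scene. Friction and masses are not known exactly. Their poses are not given: they have to be found in the camera images.
- board_green: green plastic chopping board, loose, 0.15 to 0.3 kg, starts in one of the three slots (which varies); 8 thick, 150 wide, 130 tall (mm), with a grip tab (8 thick, 46 wide) at the middle of its top edge reaching up to 190 mm; origin: centre of its lower edge; z runs up the board to the tab, y along its width, x normal to it, to its back
- green_hooks (a point): midpoint of the green board's two rear hooks (board's x 11.5, z 124 mm), axes as the board's. Steel hooks at y = +40 and -40 mm, 10 mm wide: an arm 6 mm thick, its underside at this point, ends in a lip hanging 15 mm down. The downward mouth between board and lip reaches from x = -7.5 to 7.5 mm here, to 12 at its open end; back of the lip at x = 16
- board_red: red chopping board, stays in its slot; same make as the green, same axes
- board_yellow: yellow chopping board, stays in its slot; same make as the green, same axes
- holder: bamboo holder, fixed, base 190 x 176 x 12 mm, origin under its centre, z up. Three slots along y, at x = -60, 0, 60 mm, leaning 30 degrees, tops towards -x (the robot): boards slide out along (-0.5, 0, 0.866) of its frame. Slots 12 mm wide, 156 long, 60 deep along the slope, floors 24 mm above the worktop
- rail_stand: steel hanging stand, fixed, foot x -30 to 80, y -155 to 155 mm; origin on the worktop under the middle of its rail. Round 10 mm rail along y at x = 0, y -140 to 140 mm; bumper bar 85 mm below it, posts 45 mm behind. Rail height adjustable, not measured: its top is 190 to 220 mm above the worktop, to be felt. Boards hang on its -x side (towards the robot), back to the rail
- rail_open (a point): point on the worktop straight under the middle of the rail's open left part (stand's y = 79 mm). Hooks can be put on only from stand's y = 23 to 135 mm; right of it (y = -148 to 23, x = -6 to 52 mm) a grey guard plate 4 mm thick lies over the rail, 10 mm above its top: hooks slide along under it
- mark (a point): red mark, a small clip on the stand's foot under the right part of the rail; the point lies straight under the rail (stand's x = 0), 16 mm above the worktop, axes as the stand's; its place along y varies by 30 mm
- mug_red: red-brown mug, 94 mm tall, bystander; origin at the centre of its underside
- tomato: red tomato, 65 mm, bystander; origin at its underside
- onion: brown onion, 82 mm wide, 94 mm tall, bystander; origin at its underside
- lime: green lime, 46 to 52 mm, bystander; origin at its underside

How it is judged:
By the outcome, as a careful person would: the job done as asked, in the order asked, and still so for the second after the job is handed in, with the robot touching nothing.
It also fails if it takes over 56 s, if anything falls off the work surface, if the arm or the gripper's body presses on something with over 40 N, if the wrist force passes 120 N, or if a joint passes its speed limit or range.

## Working session

There is one attempt and no reset: what is moved stays moved. The work goes in short steps, Python scripts to look and compute and a shell command to move; the robot and the scene stay as the last step left them, time stands still between calls to the robot, and variables do not carry over. Pictures are saved under pics/ and viewed, at most 10 in all, crops included, and the job is handed in when it is done.

```bash
mkdir -p pics; cat > h.py <<'E'
import numpy as np, cv2
from plant import r
def K(n):
    i=r.camera_info(n); f=200/np.tan(np.radians(i['fov_y'])/2); return f,i['cx'],i['cy'],np.array(i['T'])
def ray(n,u,v,k=None):
    f,cx,cy,T=k or K(n); d=T[:3,:3]@np.array([(u-cx)/f,-(v-cy)/f,-1]); return T[:3,3],d
def cloud(n,dep,k=None):
    f,cx,cy,T=k or K(n); v,u=np.mgrid[0:400,0:640]
    p=np.stack([(u-cx)/f*dep,-(v-cy)/f*dep,-dep],-1); return p@T[:3,:3].T+T[:3,3]
def proj(n,P,k=None):
    f,cx,cy,T=k or K(n); q=(np.array(P)-T[:3,3])@T[:3,:3]; return cx+f*q[...,0]/-q[...,2], cy-f*q[...,1]/-q[...,2]
E
python3 - <<'E'
from h import *
for n in ["scene","side"]:
    print(r.camera_info(n))
    im,d=r.get_image(n); cv2.imwrite(f'pics/{n}0.png',im[...,::-1]); np.savez(f'{n}0.npz',im=im,d=d,)
print(r.read_state()); print(r.camera_info("wrist"))
E
```

```text
{'fov_y': 49.14765152333409, 'cx': 322.53763286122705, 'cy': 190.38103274635762, 'T': array([[-0.90166098,  0.24641942, -0.35536593,  0.07304832],
       [-0.43174836, -0.4663885 ,  0.77205901,  0.9505759 ],
       [ 0.02451176,  0.84956415,  0.52691549,  0.74159907],
       [ 0.        ,  0.        ,  0.        ,  1.        ]])}
{'fov_y': 44.553453756576374, 'cx': 321.0085659892777, 'cy': 200.660305976103, 'T': array([[-8.65354268e-01,  2.85600749e-01, -4.11818168e-01,
        -2.33511718e-02],
       [-5.01160624e-01, -4.93377416e-01,  7.10926686e-01,
         9.50604716e-01],
       [-1.40589379e-04,  8.21590492e-01,  5.70078103e-01,
         8.47876709e-01],
       [ 0.00000000e+00,  0.00000000e+00,  0.00000000e+00,
         1.00000000e+00]])}
{'t': 0.1, 'joint_pos': array([-1.27149587e+00,  4.94130655e-01,  1.34607229e+00, -5.99079720e-07,
        1.30248801e+00, -9.54777115e-02]), 'qvel': array([-8.33387349e-05, -5.81873635e-05, -3.47645031e-03, -1.41288309e-03,
        1.91377434e-04, -1.20169496e-03]), 'effort': array([ 1.78694339e-03, -8.80238271e+01, -3.82541907e+01,  7.09758955e-02,
        4.83297952e-02,  2.45183594e-05]), 'ee_pos': array([ 0.2402917 , -0.57659212,  0.21339086]), 'eef_rot': array([ 9.80581782e-01,  1.96109836e-01, -5.61550810e-05, -5.46271302e-04]), 'contact_force': array([-0.65381725, -0.15056697,  0.45465984]), 'ft_torque': array([ 0.04906382, -0.08360095, -0.06766871]), 'grasp_force': 0.0, 'opening': 0.09128238160665188}
{'fov_y': 59.89226539196745, 'cx': 318.4919307076544, 'cy': 198.67396250153965, 'T': array([[ 0.38479549,  0.88513414,  0.26166769,  0.31419555],
       [-0.92299951,  0.36964675,  0.10692606, -0.5463952 ],
       [-0.00208071, -0.28266382,  0.95921678,  0.38437977],
       [ 0.        ,  0.        ,  0.        ,  1.        ]])}
```

View pics/scene0.png

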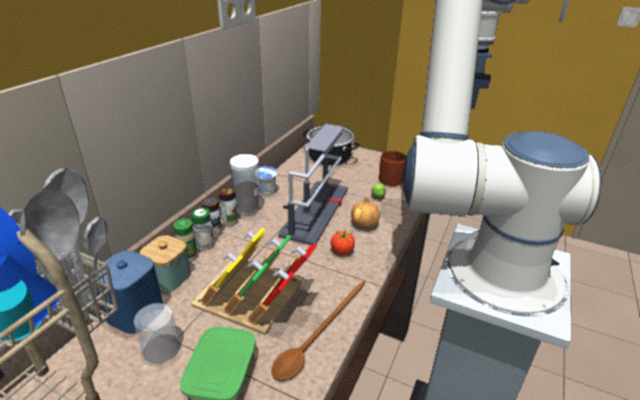

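View pics/side0.png

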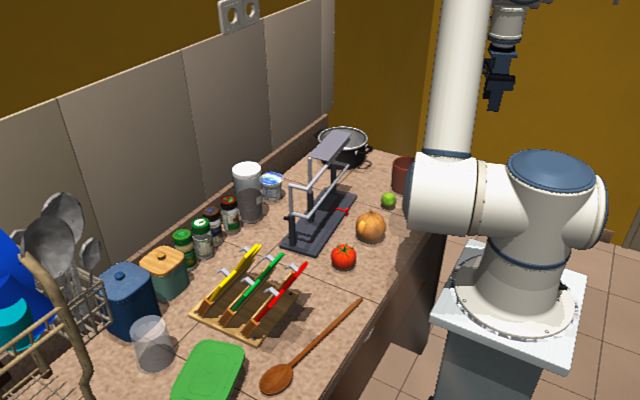

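The green board sits in the middle slot (tab top at about (288,240) in scene and (280,255) in side). Red is in the slot nearest the robot and yellow in the far one. The stand is at about (318,190), the red mark at about (340,203), and the tomato and onion are on its robot side.

```bash
cat > m.py <<'E'
from h import *
np.set_printoptions(precision=4,suppress=True)
for n in ["scene","side"]:
    z=np.load(f'{n}0.npz'); im,d=z['im'],z['d']; P=cloud(n,d); hsv=cv2.cvtColor(im,cv2.COLOR_RGB2HSV); H,S,V=cv2.split(hsv)
    roi=(P[...,0]>.2)&(P[...,0]<1)&(abs(P[...,1])<.6)&(d>0)&(P[...,2]>-.02)&(P[...,2]<.35)
    ms={'green':(H>45)&(H<80)&(S>120)&(P[...,2]>.03),'yellow':(H>23)&(H<33)&(S>170)&(P[...,2]>.02),'red':((H<5)|(H>174))&(S>180)&(V>110)}
    for c,m in ms.items():
        k,L,st,ce=cv2.connectedComponentsWithStats((m&roi).astype(np.uint8))
        for i in range(1,k):
            if st[i,4]<12: continue
            p=P[L==i]; print(n,c,st[i],np.median(p,0),'lo',np.percentile(p,2,0),'hi',np.percentile(p,98,0))
    # rail region
    q=P[roi]; g=(S[roi]<90)
    w=(P[...,2]>.17)&(P[...,2]<.26)&roi&(S<90); ys,xs=np.nonzero(w); p=P[w]
    print(n,'high grey',len(p),np.percentile(p,[1,10,50,90,99],0))
E
python3 m.py
python3 - <<'E'
import cv2
a=cv2.imread('pics/scene0.png')[110:330,180:420]; b=cv2.imread('pics/side0.png')[110:350,180:420]
import numpy as np
a=cv2.resize(a,None,fx=1.66,fy=1.66,interpolation=cv2.INTER_CUBIC);b=cv2.resize(b,None,fx=1.66,fy=1.66,interpolation=cv2.INTER_CUBIC)
c=np.zeros((400,800,3),np.uint8); c[:a.shape[0],:398]=a[:,:398]; c[:b.shape[0],400:798]=b[:400,:398]; cv2.imwrite('pics/crop0.png',c)
E
```

```text
scene green [192 208  18  16 128] [0.7177 0.2729 0.1016] lo [0.7074 0.2249 0.0897] hi [0.746  0.2817 0.1074]
scene green [174 219  18  16 238] [0.7307 0.3217 0.1045] lo [0.7157 0.2974 0.0901] hi [0.7555 0.3379 0.1081]
scene green [240 235  51  61 248] [0.4594 0.3829 0.1356] lo [0.4293 0.3316 0.0813] hi [0.4933 0.4271 0.1877]
scene yellow [215 229  50  58 330] [0.5189 0.3771 0.1346] lo [0.4884 0.3065 0.0816] hi [0.551  0.4296 0.1873]
scene red [331 234  21  19 105] [0.3996 0.1399 0.0352] lo [0.3707 0.1207 0.0215] hi [0.4208 0.1456 0.0502]
scene red [264 244  52  61 350] [0.4014 0.3778 0.1343] lo [0.37   0.291  0.0735] hi [0.4424 0.4262 0.1878]
scene high grey 8943 [[ 0.2075 -0.5229  0.1711]
 [ 0.5285 -0.2706  0.181 ]
 [ 0.7879  0.1505  0.2186]
 [ 0.7899  0.4488  0.2508]
 [ 0.7915  0.5321  0.2591]]
side green [191 217  19  18 191] [0.7183 0.2698 0.1014] lo [0.7058 0.2382 0.0843] hi [0.7511 0.2817 0.1082]
side green [228 222  11   5  27] [0.7171 0.1585 0.0342] lo [0.7082 0.1434 0.0301] hi [0.7273 0.1634 0.0389]
side green [172 228  20  18 274] [0.7304 0.3224 0.1042] lo [0.7135 0.2976 0.
[... 684 characters left out ...]
4]
side yellow [209 288  12  13  45] [0.539  0.4296 0.0972] lo [0.5234 0.4141 0.0738] hi [0.5586 0.4315 0.1261]
side red [221 198   8   6  18] [0.7325 0.1564 0.1049] lo [0.7227 0.1473 0.1026] hi [0.7498 0.1621 0.1077]
side red [335 208  14   8  33] [ 0.4959 -0.0782  0.0154] lo [ 0.4853 -0.0873  0.0033] hi [ 0.5217 -0.0739  0.0223]
side red [331 248  18  19  99] [0.3972 0.1405 0.0331] lo [0.3737 0.1194 0.0212] hi [0.4214 0.1458 0.0497]
side red [255 262  53  59 287] [0.3984 0.3744 0.1352] lo [0.3677 0.2956 0.0475] hi [0.4572 0.4265 0.1885]
side high grey 9654 [[ 0.2093 -0.521   0.1711]
 [ 0.5318 -0.3008  0.1814]
 [ 0.7861  0.138   0.2182]
 [ 0.7884  0.4558  0.2508]
 [ 0.7902  0.537   0.2591]]
```

View pics/crop0.png

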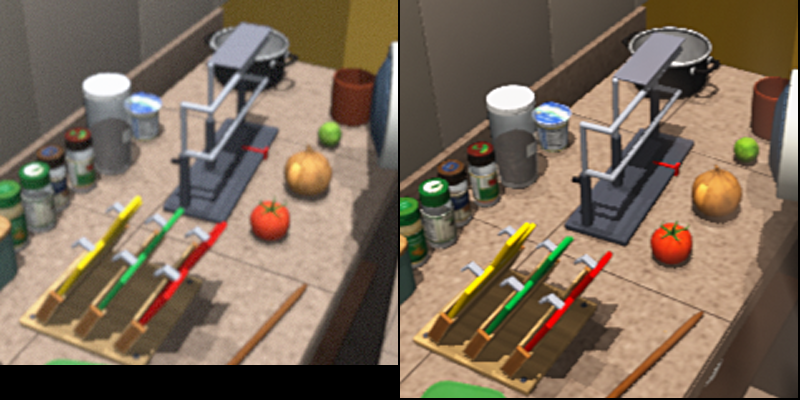

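The crop shows the hooks on the rear faces of the boards, the rail's open part on the left (near side of the picture), the guard plate on the right, and the red clip at its foot. Depth puts the green tab top at z ≈ 0.188, where 0.1885 is expected. Next I lift the arm and take a wrist view from above.

```bash
python3 -m jog '[[[1,0,0,1,0,0,0],[1,0,0,1,0,0,0],[1,0,0,1,0,0,0],[1,0.4,0.6,0.5,0,0,1],[1,0.4,0.8,0.2,0,0,1]]]' | tail -c 400
python3 -m jog '[[[1,0.4,0.8,0.2,0,0,1],[1,0.4,0.8,0.2,0,0,1],[1,0.4,0.8,0.2,0,0,1],[1,0.4,0.8,0.2,0,0,1],[1,0.4,0.8,0.2,0,0,1]]]' >/dev/null
python3 -m jog '[[[1,0.4,0.8,0,0,0,1],[1,0.4,0.8,0,0,0,1],[1,0.4,0.8,0,0,0,1],[1,0.4,0.8,0,0,0,1],[1,0,0.8,0,0,0,1]]]' >/dev/null
python3 -m jog '[[[1,0,0.9,0,0,0,1],[1,0,0.9,0,0,0,0.7],[1,0,0.9,0,0,0,0],[1,0,0.9,0,0,0,0],[0.3,0,0.2,0,0,0,0]]]'
cat >> h.py <<'E'
def snap(tag,n="wrist"):
    k=K(n); im,d=r.get_image(n); cv2.imwrite(f'pics/{tag}.png',im[...,::-1]); np.savez(f'{tag}.npz',im=im,d=d,f=k[0],cx=k[1],cy=k[2],T=k[3]); return im,d,k
E
python3 -m jog '[[[0.3,0,0,0,0,0,0],[0.3,0,0,0,0,0,0]]]'
python3 - <<'E'
from h import *
im,d,k=snap('w1'); print(r.camera_info('wrist')['T']); print(r.read_state())
E
```

```text
t: 0.6
ee_pos: [0.2807, -0.5078, 0.4013]
eef_rot: [0.962, 0.274, 0.0, 0.002]
contact_force: [0.8, -0.0, -0.3]
opening: 0.0916
grasp_force: 0.0
t: 2.1
ee_pos: [0.4598, 0.0867, 0.4487]
eef_rot: [0.734, 0.68, 0.0, -0.001]
contact_force: [-0.5, -0.9, -0.9]
opening: 0.0862
grasp_force: 0.0
t: 2.3
ee_pos: [0.4604, 0.0825, 0.4487]
eef_rot: [0.735, 0.678, -0.0, 0.0]
contact_force: [0.6, -0.3, -0.3]
opening: 0.0701
grasp_force: 0.0
[[ 9.96746632e-01  7.71140784e-02  2.34429061e-02  4.66822761e-01]
 [-8.05954640e-02  9.56222310e-01  2.81324128e-01  1.61571362e-01]
 [-7.22578923e-04 -2.82298269e-01  9.59326412e-01  6.19721346e-01]
 [ 0.00000000e+00  0.00000000e+00  0.00000000e+00  1.00000000e+00]]
{'t': 2.35, 'joint_pos': array([ 4.88516814e-02,  1.08902228e-01,  1.28497573e+00, -3.62004622e-04,
        1.74802377e+00,  1.29646878e-01]), 'qvel': array([-0.01324921, -0.0009916 , -0.00174704,  0.0005394 , -0.00059542,
        0.00402648]), 'effort': array([ 1.70611393e+00, -5.63634825e+01, -4.49753380e+01,  1.56914452e-01,
        3.43866250e-02,  2.33819458e-02]), 'ee_pos': array([0.46044758, 0.08205692, 0.44879614]), 'eef_rot': array([ 7.35109115e-01,  6.77948769e-01, -2.32834449e-04,  3.76153607e-05]), 'contact_force': array([0.00618144, 0.16601775, 0.60125957]), 'ft_torque': array([-0.01771952, -0.0910691 , -0.01795162]), 'grasp_force': 0.0, 'opening': 0.06597463320460754}
```

View pics/w1.png

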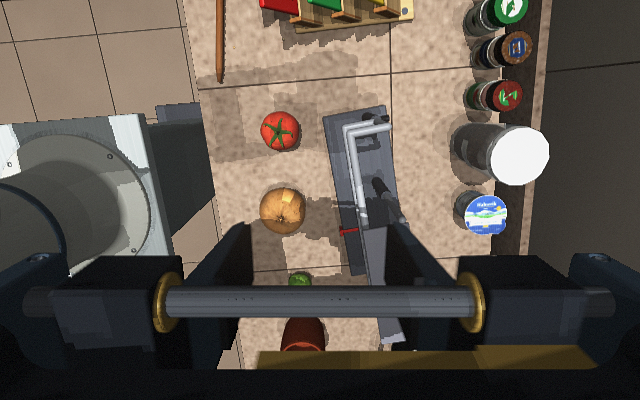

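Wrist view 1: the foot's left edge runs from (323,115) to (355,273), the rail from (347,128) to (362,215), the mark sits at (348,231), and the holder is cut off at the top. I'll move +y for a second view that covers both.

```bash
python3 -m jog '[[[0.3,0,0.9,0,0,0,0.5],[0.3,0,0.9,0,0,0,0.5],[0.3,0,0.9,0,0,0,0],[0.3,0,0.9,0,0,0,0],[-0.2,0,0.2,0,0,0,0]]]' >/dev/null
python3 -m jog '[[[-0.3,0,0,0,0,0,0],[-0.3,0,0,0,0,0,0],[-0.3,0,0,0,0,0,0]]]'
python3 - <<'E'
from h import *
np.set_printoptions(precision=4,suppress=True)
im,d,k=snap('w2')
E
```

```text
t: 3.15
ee_pos: [0.4608, 0.2714, 0.4491]
eef_rot: [0.708, 0.706, -0.0, 0.0]
contact_force: [-0.9, -0.7, -0.3]
opening: 0.0325
grasp_force: 0.0
```

View pics/w2.png

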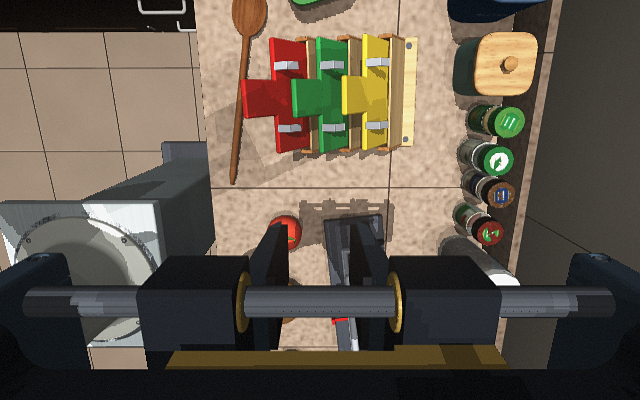

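Wrist view 2: all three boards are in full view. The green tab runs from (293,80) to (320,115) and the green hooks are at (332,65) and (335,127).

```bash
cat > m2.py <<'E'
from h import *
np.set_printoptions(precision=4,suppress=True)
def ld(t):
    z=np.load(t+'.npz'); k=(float(z['f']),float(z['cx']),float(z['cy']),z['T']); return z['im'],z['d'],k,cloud(None,z['d'],k)
im,d,k,P=ld('w2'); H,S,V=cv2.split(cv2.cvtColor(im,cv2.COLOR_RGB2HSV))
n0=np.array([.866,0,.5])
for c,m in {'green':(H>45)&(H<80)&(S>120),'yellow':(H>23)&(H<33)&(S>170),'red':((H<5)|(H>174))&(S>150)}.items():
    m=m&(P[...,2]>.06)&(P[...,1]>.2)&(P[...,1]<.47)
    kk,L,st,_=cv2.connectedComponentsWithStats(m.astype(np.uint8)); m=L==1+np.argmax(st[1:,4])
    me=cv2.erode(m.astype(np.uint8),np.ones((3,3)))>0
    p=P[me]; cen=p.mean(0); w=np.ones(len(p),bool)
    for _ in range(4):
        u,s,vt=np.linalg.svd(p[w]-p[w].mean(0),full_matrices=False); n=vt[2]*np.sign(vt[2,0]); c0=p[w].mean(0); w=abs((p-c0)@n)<.002
    # tab front face: z high part; rays of contour onto plane
    ys,xs=np.nonzero(m); D=np.stack([(xs-k[1])/k[0],-(ys-k[2])/k[0],-np.ones(len(xs))],-1)@k[3][:3,:3].T
    o=k[3][:3,3]; t=((c0-o)@n)/(D@n); Q=o+t[:,None]*D
    top=Q[:,2].max(); zz=np.percentile(Q[:,2],99.5)
    tab=Q[(Q[:,2]>zz-.04)&(Q[:,2]<zz-.008)]; body=Q[(Q[:,2]<zz-.06)&(Q[:,2]>zz-.075)]
    # edges per row
    print(c,'n',n,'lean',np.degrees(np.arcsin(n[2])),'yaw',np.degrees(np.arctan2(n[1],n[0])),'rms',((p[w]-c0)@n).std(),w.mean(),'c0',c0)
    print('  top z',top,zz,'tab y',np.percentile(tab[:,1],[1,99]),'mean tab',tab.mean(0),'body y',np.percentile(body[:,1],[1,99]))
# stand, from w1
im,d,k,P=ld('w1'); H,S,V=cv2.split(cv2.cvtColor(im,cv2.COLOR_RGB2HSV))
m=((H<5)|(H>174))&(S>150)&(P[...,2]<.05)&(P[...,2]>0.004); m[:, :325]=0; m[:200]=0;m[250:]=0
ys,xs=np.nonzero(m); print('mark px',xs.min(),xs.max(),ys.mean(),'P',P[m].min(0),P[m].max(0),P[m].mean(0), np.median(P[m],0))
# foot left edge: worktop->foot transition, per row
for v in range(125,270,12):
    row=P[v,300:400]; print(v,[ (u+300,row[u].round(3).tolist()) for u in np.nonzero((abs(np.diff(row[:,2]))>.006))[0][:6]][:0], end='')
    z=row[:,2]; foot=(z>.004)&(z<.03); rail=(z>.18)&(z<.225)
    print(' foot',row[foot][0] if foot.any() else None,'z',np.median(z[foot]).round(4),'rail n',rail.sum(), row[rail].mean(0) if rail.any() else None, row[rail][:,2].max() if rail.any() else None)
for t in ['w1','w2']:
    im,d,k,P=ld(t); z=P[...,2]; m=(z>.15)&(z<.25)&(P[...,0]>.45)&(P[...,0]<.65)&(P[...,1]>-.1)&(P[...,1]<.3); 
    print(t,m.sum(),np.histogram(z[m],20,(.15,.25)))
E
python3 m2.py
```

```text
green n [0.8568 0.0272 0.515 ] lean 30.99454087550113 yaw 1.8189293834887428 rms 0.0005249024320521506 0.9259009767598518 c0 [0.4682 0.3551 0.1305]
  top z 0.19637884134619482 0.1954820311413654 tab y [0.3283 0.3721] mean tab [0.4434 0.3505 0.1719] body y [0.2788 0.423 ]
yellow n [0.8564 0.0248 0.5156] lean 31.04061557744771 yaw 1.657581084966819 rms 0.00044453856505819524 0.8772845953002611 c0 [0.532  0.3527 0.1244]
  top z 0.19934565440947571 0.19905005883235022 tab y [0.3318 0.3754] mean tab [0.5015 0.3546 0.1749] body y [0.2822 0.387 ]
red n [0.857  0.027  0.5147] lean 30.974619294580876 yaw 1.8053375898369068 rms 0.0005937773876271301 0.9431092181320353 c0 [0.4075 0.3551 0.1317]
  top z 0.19445099146981526 0.1937557259877139 tab y [0.3275 0.3715] mean tab [0.3844 0.3498 0.1704] body y [0.278  0.4233]
mark px 339 358 230.4 P [ 0.486  -0.0876  0.0061] [ 0.521  -0.0756  0.0238] [ 0.5004 -0.0805  0.0167] [ 0.4983 -0.0804  0.0161]
125 [] foot [0.4702 0.1143 0.0088] z 0.0115 rail n 21 [0.537  0.1241 0.204 ] 0.20697036841670674
137 [] foot [0.4738 0.0937 0.0107] z 0.0117 rail n 8 [0.50
[... 1012 characters left out ...]
092043607
269 [] foot [ 0.5017 -0.1645  0.0091] z 0.0116 rail n 14 [ 0.5221 -0.0544  0.2198] 0.2210192018489911
w1 2384 (array([  9,  15,  14,  14,  11,  13,  16,  13,  14,  11, 635, 509,  16,
       772, 322,   0,   0,   0,   0,   0]), array([0.15 , 0.155, 0.16 , 0.165, 0.17 , 0.175, 0.18 , 0.185, 0.19 ,
       0.195, 0.2  , 0.205, 0.21 , 0.215, 0.22 , 0.225, 0.23 , 0.235,
       0.24 , 0.245, 0.25 ]))
w2 266 (array([  0,   0,   0,   0,   0,   0,   0,   0,   0,   0, 163, 103,   0,
         0,   0,   0,   0,   0,   0,   0]), array([0.15 , 0.155, 0.16 , 0.165, 0.17 , 0.175, 0.18 , 0.185, 0.19 ,
       0.195, 0.2  , 0.205, 0.21 , 0.215, 0.22 , 0.225, 0.23 , 0.235,
       0.24 , 0.245, 0.25 ]))
```

```bash
python3 -m jog '[[[-0.3,-0.18,0.22,-0.4,0,-0.96,0.1],[-0.3,-0.18,0.22,-0.6,0,-0.96,0.1],[-0.3,-0.18,0.22,-0.6,0,-0.96,0.1],[-0.3,-0.18,0.22,-0.6,0,-0.96,0.1],[-0.3,-0.18,0.22,-0.6,0,-0.96,0]]]' >/dev/null
python3 -m jog '[[[-0.3,-0.18,0.22,-0.6,0,-0.96,0],[-0.3,-0.2,0.22,-0.7,0,-0.96,0],[-0.3,0,0,0,0,0,0],[-0.3,0,0,0,0,0,0]]]'
cat > pose.py <<'E'
from h import *
from scipy.spatial.transform import Rotation as R
np.set_printoptions(precision=4,suppress=True)
s=r.read_state(); M=R.from_quat(s['eef_rot']).as_matrix(); p=np.array(s['ee_pos'])
print('t',s['t'],'tcp',p,'tool y',M[:,1],'z',M[:,2],'F',s['contact_force'],'T',s['ft_torque'],'open',s['opening'],'grip',s['grasp_force'],'q',s['joint_pos'])
E
cat > m3.py <<'E'
from m2 import ld
from pose import *
# stand ends: foot top points (z~.012) & plate top points, in stand axes yaw 6.45deg
th=np.radians(6.45); ey=np.array([-np.sin(th),np.cos(th)]); ex=np.array([np.cos(th),np.sin(th)]); o=np.array([.5053,.0729])
for t in ['w1','w2']:
    im,d,k,P=ld(t); a=(P[...,:2]-o)@ex; b=(P[...,:2]-o)@ey; z=P[...,2]; S=cv2.cvtColor(im,cv2.COLOR_RGB2HSV)[...,1]
    for nm,m in {'foot':(abs(z-.012)<.004)&(a>-.025)&(a<-.012)&(S<100),'plate':(abs(z-.22)<.003)&(a>0)&(a<.045),'rail':(abs(z-.205)<.003)&(abs(a)<.004)}.items():
        m=m&(abs(b)<.3); 
        if m.sum()>5: print(t,nm,m.sum(),'b max',np.percentile(b[m],[0,1,50,98,99,100]),'a',np.percentile(a[m],[1,50,99]))
E
python3 m3.py | grep -v -e '^green' -e '^  top'|tail -7; python3 - <<'E'
from pose import *
T=np.array([.4479,.3506,.1567]); zb=np.array([-.515,-.016,.857]); n=np.array([.8568,.0272,.515])
dv=T-p; print('delta to grasp',dv,'along zb',dv@zb,'along n',dv@n,'lat',dv[1]); print('rotvec needed',R.from_matrix(np.stack([np.cross(n,-zb),n,-zb],1)@M.T).as_rotvec())
E
```

```text
t: 4.1
ee_pos: [0.3981, 0.3479, 0.248]
eef_rot: [0.671, 0.694, 0.182, 0.187]
contact_force: [0.9, 0.5, 0.8]
opening: 0.0322
grasp_force: 0.0
       0.24 , 0.245, 0.25 ]))
t 4.1 tcp [0.3981 0.3479 0.248 ] tool y [0.8631 0.0322 0.504 ] z [ 0.5042  0.0016 -0.8636] F [0.8945 0.5117 0.7952] T [-0.0259  0.1827 -0.0133] open 0.0321529184550025 grip 0.0 q [ 0.8601  0.2125  1.8572 -0.5656  0.7911  1.1742]
w1 foot 1137 b max [-0.2488 -0.2452 -0.0755  0.0549  0.0574  0.0597] a [-0.0249 -0.0184 -0.0121]
w1 plate 1137 b max [-0.2435 -0.2417 -0.1222 -0.0724 -0.0694 -0.0655] a [0.0002 0.0089 0.0433]
w1 rail 647 b max [-0.0781 -0.0762 -0.0094  0.047   0.0481  0.0494] a [-0.0039 -0.0002  0.0039]
w2 foot 631 b max [-0.2322 -0.2278 -0.0335  0.0572  0.0586  0.06  ] a [-0.0249 -0.0185 -0.0122]
w2 rail 213 b max [-0.0705 -0.0695 -0.0385  0.0476  0.0484  0.0497] a [-0.0039 -0.0006  0.0039]
t 4.1 tcp [0.3981 0.3479 0.248 ] tool y [0.8631 0.0322 0.504 ] z [ 0.5042  0.0016 -0.8636] F [0.8945 0.5117 0.7952] T [-0.0259  0.1827 -0.0133] open 0.0321529184550025 grip 0.0 q [ 0.8601  0.2125  1.8572 -0.5656  0.7911  1.1742]
delta to grasp [ 0.0498  0.0027 -0.0913] along zb -0.10388268242390061 along n -0.004288129287254749 lat 0.002675361864807213
rotvec needed [ 0.0149 -0.0125  0.003 ]
```

```bash
python3 -m jog '[[[-0.3,-0.07,0.05,-0.04,0.19,-0.16,0.04],[-0.3,0.27,0,-0.45,0,0,0],[-0.3,0.27,0,-0.45,0,0,0],[-0.3,0.1,0,-0.18,0,0,0],[-0.3,0,0,0,0,0,0]]]'
python3 - <<'E'
from pose import *
T=np.array([.4479,.3506,.1567]); zb=np.array([-.515,-.016,.857]); n=np.array([.8568,.0272,.515])
dv=T-p; print('delta to grasp',dv,'along zb',dv@zb,'along n',dv@n); print('rotvec needed',R.from_matrix(np.stack([np.cross(n,-zb),n,-zb],1)@M.T).as_rotvec())
im,d,k=snap('w3')
E
```

```text
t: 4.6
ee_pos: [0.4281, 0.3501, 0.1921]
eef_rot: [0.672, 0.691, 0.192, 0.187]
contact_force: [-0.3, 0.3, 0.8]
opening: 0.032
grasp_force: 0.0
t 4.6 tcp [0.4281 0.3501 0.1921] tool y [0.856  0.0237 0.5164] z [ 0.5162  0.0154 -0.8563] F [-0.2567  0.3491  0.8203] T [-0.0127  0.1857 -0.0028] open 0.03198331096191287 grip 0.0 q [ 0.8095  0.3204  1.9107 -0.6777  0.6176  1.2851]
delta to grasp [ 0.0198  0.0005 -0.0354] along zb -0.04055218826720239 along n -0.0013001657085117552
rotvec needed [-0.0013  0.0015  0.0033]
```

View pics/w3.png

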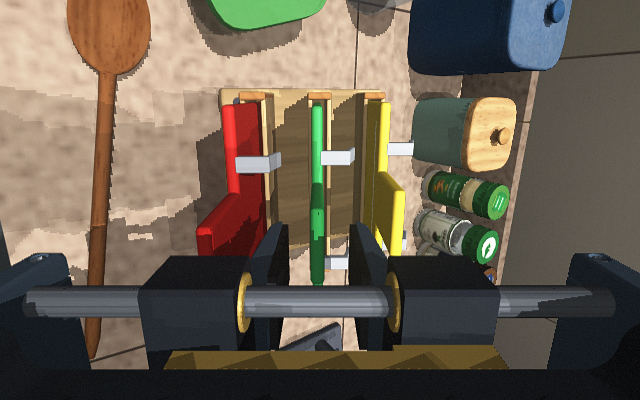

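The green board is edge-on at column 318, midway between the fingers (about 275 and 365), so the tool is aligned. I'll go down and grip.

```bash
python3 -m jog '[[[-0.3,0.2,0,-0.34,0,0,0],[-0.3,0.17,0,-0.34,0,0,0],[-0.3,0,0,0,0,0,0],[-1,0,0,0,0,0,0],[-1,0,0,0,0,0,0]]]'
python3 -m jog '[[[-1,0,0,0,0,0,0],[-1,0,0,0,0,0,0],[-1,0,0,0,0,0,0]]]'; python3 pose.py
```

```text
t: 5.15
ee_pos: [0.4452, 0.3511, 0.1593]
eef_rot: [0.671, 0.691, 0.194, 0.186]
contact_force: [-0.3, 0.3, -1.3]
opening: 0.0189
grasp_force: 0.0
t: 5.45
ee_pos: [0.4455, 0.3512, 0.1591]
eef_rot: [0.671, 0.691, 0.194, 0.186]
contact_force: [-2.2, -1.9, 10.1]
opening: 0.008
grasp_force: 30.0
t 5.45 tcp [0.4455 0.3512 0.1591] tool y [0.855  0.0253 0.518 ] z [ 0.5177  0.0181 -0.8554] F [-2.17   -1.9218 10.1424] T [-0.3139 -0.9005 -0.0755] open 0.0080447342850954 grip 30.005621016025543 q [ 0.7815  0.3911  1.9263 -0.7607  0.5355  1.3599]
```

```bash
python3 -m jog '[[[-1,-0.05,0,0.09,0,0,0],[-1,-0.1,0,0.17,0,0,0],[-1,-0.1,0,0.17,0,0,0],[-1,-0.1,0,0.17,0,0,0]]]'
python3 -m jog '[[[-1,-0.15,0,0.26,0,0,0],[-1,-0.15,0,0.26,0,0,0],[-1,-0.15,0,0.26,0,0,0],[-1,-0.15,0,0.26,0,0,0]]]'; python3 pose.py
```

```text
t: 5.85
ee_pos: [0.4276, 0.3511, 0.1888]
eef_rot: [0.671, 0.691, 0.193, 0.186]
contact_force: [5.0, 0.0, -1.4]
opening: 0.008
grasp_force: 30.0
t: 6.25
ee_pos: [0.3966, 0.3504, 0.2403]
eef_rot: [0.671, 0.691, 0.192, 0.186]
contact_force: [0.3, -0.6, -2.2]
opening: 0.0077
grasp_force: 30.0
t 6.25 tcp [0.3966 0.3504 0.2403] tool y [0.8565 0.0254 0.5155] z [ 0.5152  0.0167 -0.8569] F [ 0.2516 -0.6036 -2.2084] T [-0.0298  0.4907  0.0454] open 0.007678749364474384 grip 29.999569058418274 q [ 0.8659  0.2198  1.8828 -0.5958  0.7478  1.2201]
```

```bash
python3 -m jog '[[[-1,-0.3,0,0.7,0,0,0],[-1,-0.3,0,0.8,0,0,0],[-1,-0.1,-0.1,0.9,0,0.3,0],[-1,0,-0.3,0.7,0,0.8,0.1],[-1,0.2,-0.7,0,0,0.85,0.1]]]'
python3 -m jog '[[[-1,0.3,-0.8,0,0,0.85,0.15],[-1,0.4,-0.8,0,0,0.85,0.15],[-1,0.4,-0.8,0,0,0.85,0.15],[-1,0.4,-0.8,0,0,0.85,0.15],[-1,0.2,-0.8,0,0,0.85,0.15]]]' >/dev/null
python3 -m jog '[[[-1,0,-0.5,0,0,0.5,0],[-1,0,-0.3,0,0,0,0],[-1,0,0,0,0,0,0],[-1,0,0,0,0,0,0]]]' >/dev/null
cat > tgt.py <<'E'
from pose import *
from m2 import ld
th=None
A=[];
for t in ['w1']:
    im,d,k,P=ld(t); z=P[...,2]; a=P[...,0]-(.5053-.114*(P[...,1]-.0729)); m=(abs(z-.205)<.0025)&(abs(a)<.006)&(P[...,1]>.025)&(P[...,1]<.112)
    c=np.polyfit(P[m][:,1],P[m][:,0],1); th=-np.arctan(c[0]); print('rail fit',c,np.degrees(th),'x at .0575',np.polyval(c,.0575),'ztop',np.percentile(z[m],[50,97]))
ex=np.array([np.cos(th),np.sin(th),0]); 
Y=ex; Z=np.array([0,0,-1.]); RV=R.from_matrix(np.stack([np.cross(Y,Z),Y,Z],1)@M.T).as_rotvec(); print('rot share',RV/.08)
T=np.array([.4941,.056,.275]); print('delta share',(T-p)/.05)
E
python3 tgt.py | grep -v -e '^green' -e '^  top'|tail -4
```

```text
t: 6.75
ee_pos: [0.372, 0.2985, 0.4001]
eef_rot: [0.676, 0.711, 0.145, 0.128]
contact_force: [2.1, 0.4, -3.7]
opening: 0.0078
grasp_force: 30.0
       0.24 , 0.245, 0.25 ]))
rail fit [-0.1128  0.5131] 6.433412334312676 x at .0575 0.5065844713403902 ztop [0.2049 0.2066]
rot share [-0.425   0.3181  0.2284]
delta share [ 0.8496 -0.2697 -2.3909]
```

```bash
python3 -m jog '[[[-1,0.2,-0.27,-0.5,-0.42,0.32,0.23],[-1,0.2,0,-0.5,0,0,0],[-1,0.2,0,-0.2,0,0,0],[-1,0,0,0,0,0,0],[-1,0,0,0,0,0,0]]]'
python3 tgt.py | tail -2; python3 pose.py
python3 - <<'E'
from h import *
a=snap('s4','side')[0]; b=snap('w4')[0]
c=np.zeros((400,800,3),np.uint8); c[:,:400]=cv2.resize(a[100:300,230:430],(400,400),interpolation=cv2.INTER_CUBIC)[...,::-1]; c[:,400:]=b[:,120:520,::-1]; cv2.imwrite('pics/c4.png',c)
E
```

```text
t: 8.15
ee_pos: [0.4822, 0.0561, 0.3353]
eef_rot: [0.666, 0.746, 0.0, 0.0]
contact_force: [-0.2, -0.1, -1.8]
opening: 0.008
grasp_force: 30.0
rot share [ 0.0004  0.0085 -0.0125]
delta share [ 0.2383 -0.0026 -1.2063]
t 8.15 tcp [0.4822 0.0561 0.3353] tool y [0.9936 0.113  0.0007] z [ 0.0007 -0.     -1.    ] F [-0.1525 -0.0742 -1.7844] T [-0.0657 -0.1018  0.0048] open 0.007982952688502248 grip 29.999695122241974 q [-0.0072  0.1864  1.4828 -0.      1.4717 -0.1205]
```

View pics/c4.png

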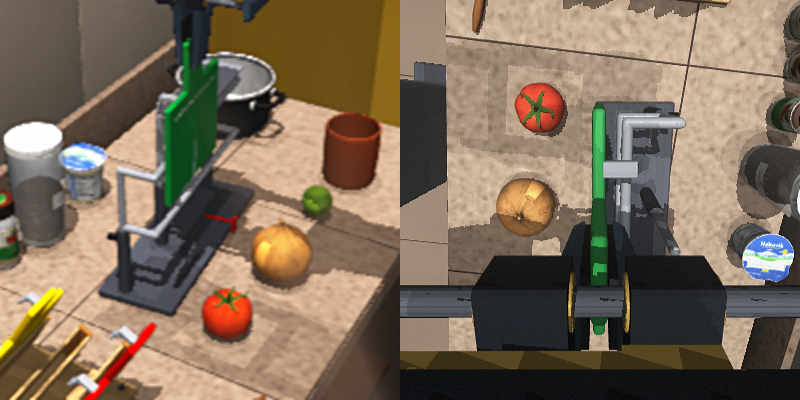

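The board is held upright over the rail's open part. Its left hook is at (620,168) in the crop and the onion and tomato are clear of it. I'll measure the board's pose in the hand.

```bash
cat > m4.py <<'E'
import sys
from pose import *
from m2 import ld
th=np.radians(6.43); ex=np.array([np.cos(th),np.sin(th),0]); ey=np.array([-np.sin(th),np.cos(th),0]); O=np.array([.5159,-.021,0])
def fs(P): q=P-O; return np.stack([q@ex,q@ey,P[...,2]],-1)
print('TCP in stand',fs(p)*1e3)
tag=sys.argv[1]
im,d,k,P=ld('s'+tag); H,S,V=cv2.split(cv2.cvtColor(im,cv2.COLOR_RGB2HSV)); Q=fs(P)*1e3
m=(H>45)&(H<80)&(S>120)&(abs(Q[...,0])<60)&(abs(Q[...,1])<170)&(Q[...,2]>60)
kk,L,st,_=cv2.connectedComponentsWithStats(m.astype(np.uint8)); m=L==1+np.argmax(st[1:,4])
me=cv2.erode(m.astype(np.uint8),np.ones((5,5)))>0; q=Q[me]; w=abs(q[:,0]-np.median(q[:,0]))<6
for _ in range(4):
    A=np.c_[q[:,1],q[:,2],np.ones(len(q))]; c=np.linalg.lstsq(A[w],q[w,0],rcond=None)[0]; w=abs(A@c-q[:,0])<2
print('front face x=',c,'-> yaw deg',np.degrees(c[0]),'tilt',np.degrees(c[1]),'x at TCPz',c@[fs(p)[1]*1e3,p[2]*1e3,1])
k2=k; vs,us=np.nonzero(m)
# cast silhouette onto the front plane
o=fs(k[3][:3,3])*1e3; D=np.stack([(us-k[1])/k[0],-(vs-k[2])/k[0],-np.ones(len(us))],-1)@k[3][:3,:3].T; D=np.stack([D@ex,D@ey,D[:,2]],-1)
nn=np.array([1,-c[0],-c[1]]); t=(c[2]-o@nn)/(D@nn); B=o+t[:,None]*D
body=B[(B[:,2]<np.percentile(B[:,2],99.5)-70)]
for z0 in np.arange(np.percentile(B[:,2],1)+10,np.percentile(B[:,2],99)-3,14):
    s=B[abs(B[:,2]-z0)<3]; print('z %.0f y %.1f..%.1f mid %.1f'%(z0,s[:,1].min(),s[:,1].max(),(s[:,1].min()+s[:,1].max())/2))
for y0 in range(-60,61,20):
    yc=np.median(body[:,1]); s=B[abs(B[:,1]-yc-y0)<3]; print('y %.0f bottom %.1f top %.1f'%(yc+y0,s[:,2].min(),s[:,2].max()))
im,d,k,P=ld('w'+tag); Q=fs(P)*1e3; S=cv2.cvtColor(im,cv2.COLOR_RGB2HSV)[...,1]
zh=p[2]*1e3-156+130
h=(abs(Q[...,2]-zh)<8)&(S<60)&(Q[...,0]>-30)&(Q[...,0]<30)&(abs(Q[...,1]-100)<80); 
if h.sum()>5: print('hook px',h.sum(),np.percentile(Q[h],[3,50,97],axis=0))
E
python3 m4.py 4 | sed -n '/TCP in/,$p'
```

```text
TCP in stand [-24.8575  80.1259 335.6956]
front face x= [ -0.0003   0.0002 -30.123 ] -> yaw deg -0.017047379336673496 tilt 0.00871712747666361 x at TCPz -30.09572053743057
z 193 y 16.4..172.4 mid 94.4
z 207 y 16.9..172.1 mid 94.5
z 221 y 17.6..171.7 mid 94.7
z 235 y 18.4..171.4 mid 94.9
z 249 y 19.0..165.4 mid 92.2
z 263 y 19.7..165.1 mid 92.4
z 277 y 13.9..164.8 mid 89.3
z 291 y 14.5..164.4 mid 89.5
z 305 y 15.2..169.5 mid 92.4
z 319 y 66.4..130.9 mid 98.7
z 333 y 96.6..113.9 mid 105.2
z 347 y 102.5..119.6 mid 111.0
z 361 y 102.6..119.5 mid 111.1
y 42 bottom 180.2 top 313.1
y 62 bottom 182.8 top 313.8
y 82 bottom 200.1 top 327.7
y 102 bottom 181.7 top 373.7
y 122 bottom 184.2 top 376.2
y 142 bottom 181.5 top 314.6
y 162 bottom 183.9 top 315.5
hook px 648 [[-21.9086 114.5755 303.2694]
 [-12.4993 119.5966 307.0069]
 [ -2.5209 124.2272 308.266 ]]
```

```bash
python3 -m jog '[[[-1,0.26,0.03,-0.1,0,0,0],[-1,0,0,-0.5,0,0,0],[-1,0,0,-0.5,0,0,0],[-1,0,0,-0.2,0,0,0],[-1,0,0,0,0,0,0]]]'
python3 - <<'E'
from h import *
a=snap('s5','side')[0]; b=snap('w5')[0]
E
python3 m4.py 5 | sed -n '/TCP in/,/front/p'; python3 m4.py 5 | tail -1
python3 - <<'E'
import sys; sys.argv=['m4','5']
from m4 import *
im,d,k,P=ld('w5'); Q=fs(P)*1e3; m=(abs(Q[...,2]-205)<3)&(abs(Q[...,0])<9)&(Q[...,1]>20)&(Q[...,1]<135); print('RAIL',np.percentile(Q[m],[2,50,98],axis=0),'z')
E
```

```text
t: 8.75
ee_pos: [0.495, 0.057, 0.2687]
eef_rot: [0.666, 0.746, -0.001, -0.001]
contact_force: [-0.1, 0.1, -1.4]
opening: 0.0076
grasp_force: 30.0
TCP in stand [-11.161   79.7642 270.4207]
front face x= [  0.0005   0.0017 -17.8739] -> yaw deg 0.031165200834640364 tilt 0.09609676502647048 x at TCPz -17.376976346744883
 [ 10.7295 123.8072 242.4656]]
t 8.85 tcp [0.4959 0.057  0.2704] tool y [0.9937 0.1123 0.0013] z [ 0.0013 -0.0004 -1.    ] F [-0.6109  0.7737 -1.3279] T [ 0.0016 -0.0739  0.0059] open 0.007990507019181473 grip 29.99966651201248 q [-0.005   0.2585  1.5657 -0.0004  1.3161 -0.1174]
green n [0.8568 0.0272 0.515 ] lean 30.99454087550113 yaw 1.8189293834887428 rms 0.0005249024320521506 0.9259009767598518 c0 [0.4682 0.3551 0.1305]
  top z 0.19637884134619482 0.1954820311413654 tab y [0.3283 0.3721] mean tab [0.4434 0.3505 0.1719] body y [0.2788 0.423 ]
yellow n [0.8564 0.0248 0.5156] lean 31.04061557744771 yaw 1.657581084966819 rms 0.00044453856505819524 0.8772845953002611 c0 [0.532  0.3527 0.1244]
  top z 0.19934565440947571 0.19905005883235022 tab y [0.3318 0.3754] mean tab [0
[... 2564 characters left out ...]
 90.9
z 167 y 12.2..168.5 mid 90.3
z 181 y 12.6..167.9 mid 90.3
z 195 y 13.1..167.4 mid 90.2
z 209 y 20.2..166.8 mid 93.5
z 223 y 14.1..166.3 mid 90.2
z 237 y 14.4..165.7 mid 90.1
z 251 y 28.0..159.6 mid 93.8
z 265 y 96.5..114.1 mid 105.3
z 279 y 102.2..113.9 mid 108.1
z 293 y 102.1..119.4 mid 110.7
y 37 bottom 114.8 top 249.0
y 57 bottom 114.8 top 247.9
y 77 bottom 164.5 top 260.4
y 97 bottom 114.7 top 304.6
y 117 bottom 114.7 top 310.6
y 137 bottom 114.7 top 248.1
y 157 bottom 115.7 top 249.8
hook px 643 [[ -8.5473 114.1214 238.0903]
 [  0.8553 119.1848 241.1948]
 [ 10.7295 123.8072 242.4656]]
RAIL [[ -4.9342  73.4331 202.3046]
 [ -0.5134  99.1175 205.0322]
 [  4.4671 134.6047 206.955 ]] z
```

```bash
for i in 1 2; do :; done; python3 -m jog '[[[-1,0,0,-0.2,0,0,0],[-1,0,0,-0.1,0,0,0],[-1,0,0,0,0,0,0]]]'
python3 -m jog '[[[-1,0,0,-0.08,0,0,0],[-1,0,0,-0.04,0,0,0],[-1,0,0,0,0,0,0]]]'; python3 pose.py
```

```text
t: 9.15
ee_pos: [0.4949, 0.057, 0.2539]
eef_rot: [0.666, 0.746, -0.0, -0.0]
contact_force: [0.2, -0.6, -1.5]
opening: 0.0076
grasp_force: 30.0
t: 9.45
ee_pos: [0.495, 0.057, 0.2483]
eef_rot: [0.666, 0.746, -0.0, 0.0]
contact_force: [0.0, 0.5, -2.3]
opening: 0.008
grasp_force: 30.0
t 9.45 tcp [0.495  0.057  0.2483] tool y [ 0.9937  0.1123 -0.0003] z [-0.0002 -0.0004 -1.    ] F [ 0.0199  0.5225 -2.3384] T [-0.0399 -0.1585  0.046 ] open 0.00802750746964889 grip 29.999766647815704 q [-0.005   0.2794  1.6007 -0.0004  1.2617 -0.1174]
```

```bash
python3 -m jog '[[[-1,0,0,-0.04,0,0,0],[-1,0,0,-0.04,0,0,0],[-1,0,0,0,0,0,0]]]'; python3 -m jog '[[[-1,0,0,-0.03,0,0,0],[-1,0,0,0,0,0,0]]]'
python3 pose.py
```

```text
t: 9.75
ee_pos: [0.495, 0.057, 0.2443]
eef_rot: [0.666, 0.746, -0.0, 0.0]
contact_force: [0.2, 0.4, -2.0]
opening: 0.0072
grasp_force: 30.0
t: 9.95
ee_pos: [0.4951, 0.057, 0.2428]
eef_rot: [0.666, 0.746, -0.0, 0.0]
contact_force: [-0.1, 0.3, -1.6]
opening: 0.0078
grasp_force: 30.0
t 9.95 tcp [0.4951 0.057  0.2428] tool y [ 0.9937  0.1122 -0.0001] z [-0.0001 -0.0004 -1.    ] F [-0.1046  0.2595 -1.5692] T [ 0.0068 -0.1325 -0.0021] open 0.0077837679606643445 grip 29.999744296073914 q [-0.005   0.2849  1.609  -0.0004  1.2478 -0.1174]
```

```bash
python3 -m jog '[[[-1,0,0,-0.02,0,0,0],[-1,0,0,0,0,0,0]]]'; python3 pose.py
```

```text
t: 10.15
ee_pos: [0.4951, 0.057, 0.2419]
eef_rot: [0.666, 0.746, -0.0, 0.0]
contact_force: [-0.2, -0.4, -1.5]
opening: 0.0076
grasp_force: 30.0
t 10.15 tcp [0.4951 0.057  0.2419] tool y [ 0.9937  0.1122 -0.    ] z [ 0.     -0.0004 -1.    ] F [-0.2023 -0.4321 -1.5186] T [-0.0698 -0.1049  0.015 ] open 0.007607758521285925 grip 29.999669194221497 q [-0.005   0.2859  1.6103 -0.0004  1.2454 -0.1174]
```

```bash
python3 -m jog '[[[-1,0,0,-0.02,0,0,0],[-1,0,0,0,0,0,0]]]'|grep -e pos -e force; python3 -m jog '[[[-1,0,0,-0.02,0,0,0],[-1,0,0,0,0,0,0]]]'|grep -e pos -e force
```

```text
ee_pos: [0.4951, 0.057, 0.2409]
contact_force: [0.1, 0.9, -1.5]
grasp_force: 30.0
ee_pos: [0.4952, 0.057, 0.2403]
contact_force: [-2.0, 1.2, 4.5]
grasp_force: 30.0
```

```bash
python3 -m jog '[[[-1,0,0,-0.02,0,0,0],[-1,0,0,0,0,0,0]]]'|grep -e pos -e force
```

```text
ee_pos: [0.4953, 0.0571, 0.2401]
contact_force: [-6.7, 0.6, 18.5]
grasp_force: 30.0
```

Contact with the rail felt at TCP z ≈ 0.2405, which agrees with the measured rail top. I'll ease to a light load and slide.

```bash
python3 -m jog '[[[-1,-0.006,0,0.017,0,0,0],[-1,0,0,0,0,0,0]]]'|grep -e pos -e force;  python3 -m jog '[[[-1,0.0112,-0.0994,0,0,0,0],[-1,0.0112,-0.0994,0,0,0,0],[-1,0,0,0,0,0,0]]]'; python3 pose.py
```

```text
ee_pos: [0.4952, 0.057, 0.2403]
contact_force: [-0.8, 1.1, 7.6]
grasp_force: 30.0
t: 11.25
ee_pos: [0.4966, 0.0466, 0.2403]
eef_rot: [0.666, 0.746, 0.0, 0.001]
contact_force: [-0.8, -2.1, 6.6]
opening: 0.0077
grasp_force: 30.0
t 11.25 tcp [0.4966 0.0466 0.2403] tool y [0.9937 0.1121 0.0014] z [ 0.0015 -0.0008 -1.    ] F [-0.8249 -2.1378  6.6122] T [-0.6576 -0.2001 -0.0175] open 0.0077012416808752895 grip 30.001164972782135 q [-0.0257  0.2874  1.6131 -0.0008  1.2396 -0.1379]
```

```bash
python3 -m jog '[[[-1,0.0224,-0.199,0,0,0,0],[-1,0.0224,-0.199,0,0,0,0],[-1,0.0224,-0.199,0,0,0,0]]]'; python3 -m jog '[[[-1,0.0224,-0.199,0,0,0,0],[-1,0.0224,-0.199,0,0,0,0],[-1,0,0,0,0,0,0]]]'; python3 pose.py
```

```text
t: 11.55
ee_pos: [0.4998, 0.0174, 0.2403]
eef_rot: [0.666, 0.746, 0.001, 0.0]
contact_force: [-1.0, 5.1, 7.5]
opening: 0.0075
grasp_force: 30.0
t: 11.85
ee_pos: [0.5023, -0.0039, 0.2403]
eef_rot: [0.666, 0.746, 0.0, 0.001]
contact_force: [0.3, -4.5, 6.4]
opening: 0.0081
grasp_force: 30.0
t 11.85 tcp [ 0.5023 -0.0039  0.2403] tool y [0.9938 0.1116 0.0015] z [ 0.0016 -0.0013 -1.    ] F [ 0.3018 -4.4717  6.3753] T [-1.0267 -0.2721 -0.0499] open 0.008139696102135654 grip 30.001089870929718 q [-0.1259  0.2924  1.6054 -0.0011  1.242  -0.2374]
```

```bash
python3 -m jog '[[[-1,0.0224,-0.199,0,0,0,0],[-1,0.0224,-0.199,0,0,0,0],[-1,0.0224,-0.199,0,0,0,0]]]'; python3 -m jog '[[[-1,0.0224,-0.199,0,0,0,0],[-1,0.0224,-0.199,0,0,0,0],[-1,0,0,0,0,0,0]]]'; python3 - <<'E'
from h import *
a=snap('s6','side')[0]; b=snap('w6')[0]; e=snap('e6','scene')[0]
c=np.zeros((400,800,3),np.uint8); c[:,:400]=cv2.resize(a[100:300,230:430],(400,400),interpolation=cv2.INTER_CUBIC)[...,::-1]; c[:,400:]=b[:,120:520,::-1]; cv2.imwrite('pics/c6.png',c)
E
python3 m4.py 6 | sed -n '/TCP in/,$p'|grep -e TCP -e front -A4
```

```text
t: 12.15
ee_pos: [0.5054, -0.0324, 0.2403]
eef_rot: [0.666, 0.746, 0.001, 0.0]
contact_force: [-0.8, 5.9, 7.8]
opening: 0.0078
grasp_force: 30.0
t: 12.45
ee_pos: [0.5079, -0.0537, 0.2403]
eef_rot: [0.666, 0.746, 0.0, 0.001]
contact_force: [0.2, -3.7, 5.4]
opening: 0.008
grasp_force: 30.0
TCP in stand [-11.5739 -31.1577 240.3005]
front face x= [  0.0033   0.0005 -16.7009] -> yaw deg 0.18815287438051606 tilt 0.02826014372359681 x at TCPz -16.684685649655627
z 97 y -89.5..55.5 mid -17.0
z 111 y -88.4..55.7 mid -16.3
z 125 y -94.9..55.9 mid -19.5
z 139 y -94.0..56.1 mid -19.0
```

View pics/c6.png

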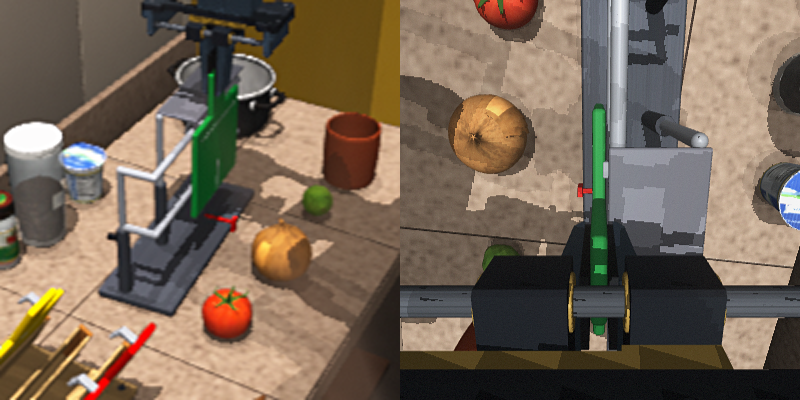

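The hooks have passed under the guard plate. The mark is at (585,190) in the crop, still right of the board's centre. I'll measure the mark and the left end of the board in the same wrist view.

```bash
cat > m6.py <<'E'
import sys; sys.argv=['m4',sys.argv[1]]
import io,contextlib
with contextlib.redirect_stdout(io.StringIO()): from m4 import *
t=sys.argv[1]
for n in ['w'+t,'s'+t,'e'+t]:
    try: im,d,k,P=ld(n)
    except Exception: continue
    Q=fs(P)*1e3; H,S,V=cv2.split(cv2.cvtColor(im,cv2.COLOR_RGB2HSV))
    m=((H<5)|(H>172))&(S>150)&(abs(Q[...,0])<60)&(Q[...,1]<0)&(Q[...,1]>-130)&(Q[...,2]<40)&(Q[...,2]>5)
    print(n,'mark',m.sum(),np.percentile(Q[m],[3,50,97],axis=0).tolist() if m.sum() else '')
    if n[0]=='w':
        g=(H>45)&(H<80)&(S>110)&(abs(Q[...,0]+11.5)<8)&(abs(Q[...,2]-(p[2]*1e3-34+6))<6); print('board top edge y max',np.percentile(Q[g][:,1],[50,97,99.5]),'x',np.percentile(Q[g][:,0],[3,97]),'z',np.median(Q[g][:,2]))
        h=(S<60)&(abs(Q[...,2]-(p[2]*1e3-34+6))<4)&(Q[...,0]>-9)&(Q[...,0]<-5.5)&(Q[...,1]>0+p[1]*0); print('hook',h.sum(),np.percentile(Q[h],[3,50,97],axis=0).tolist() if h.sum() else '')
print('TCP',fs(p)*1e3,'contact',s['contact_force'])
E
for t in 4 5 6; do python3 m6.py $t; done; for t in 0; do cp scene0.npz e0.npz; done; python3 - <<'E'
import io,contextlib,sys
sys.argv=['m4','5']
with contextlib.redirect_stdout(io.StringIO()): from m4 import *
for n in ['scene','side','w1']:
    if n=='w1': im,d,k,P=ld(n)
    else:
        z=np.load(n+'0.npz'); im,d=z['im'],z['d']; P=cloud(n,d)
    Q=fs(P)*1e3; H,S,V=cv2.split(cv2.cvtColor(im,cv2.COLOR_RGB2HSV))
    m=((H<5)|(H>172))&(S>150)&(abs(Q[...,0])<60)&(Q[...,1]<0)&(Q[...,1]>-130)&(Q[...,2]<40)&(Q[...,2]>3)
    print(n,'mark',m.sum(),np.percentile(Q[m],[3,25,50,75,97],axis=0).tolist())
E
```

```text
w4 mark 0 
w5 mark 0 
board top edge y max [153.8669 153.9087 153.91  ] x [-14.3078  -9.2024] z 214.18957064144328
hook 0 
s5 mark 50 [[-37.32039796991123, -64.37667190398496, 6.761553187488403], [-24.344750442106616, -55.449857648793014, 14.963823325985171], [8.110612325535996, -48.96950346708047, 23.20166458027355]]
w6 mark 111 [[-35.423806551926276, -62.922419367870305, 9.561344847328673], [-30.81289624482785, -57.28656113408212, 17.0294530522076], [-20.39722366355014, -52.01202417674334, 22.856190701112634]]
board top edge y max [15.9992 40.6062 42.166 ] x [-15.4701  -8.0849] z 211.42199863095342
hook 73 [[-8.584125059927251, 2.845181866093859, 209.06005009392794], [-7.444365339974399, 7.759782656412567, 211.75598659943245], [-6.347564481253141, 12.508257032294308, 212.9999875838566]]
s6 mark 50 [[-38.28502180413251, -61.63069711639318, 7.125729821126486], [-22.284366351962113, -56.68437110340497, 14.43285889162671], [8.638380051920507, -49.0822781488704, 22.300282150509226]]
e6 mark 37 [[-36.2861947208085, -65.68439338055911, 9.15996904395139], [-16.60376791230542, -57.087365960
[... 2034 characters left out ...]
 ~~~^^^^^^^^^
IndexError: index -1 is out of bounds for axis 0 with size 0
Traceback (most recent call last):
  File "m6.py", line 14, in <module>
    print('TCP',fs(p)*1e3,'contact',s['contact_force'])
                                    ~^^^^^^^^^^^^^^^^^
IndexError: only integers, slices (`:`), ellipsis (`...`), numpy.newaxis (`None`) and integer or boolean arrays are valid indices
Traceback (most recent call last):
  File "m6.py", line 14, in <module>
    print('TCP',fs(p)*1e3,'contact',s['contact_force'])
                                    ~^^^^^^^^^^^^^^^^^
IndexError: only integers, slices (`:`), ellipsis (`...`), numpy.newaxis (`None`) and integer or boolean arrays are valid indices
```

```bash
sed -i 's/,.contact.,s\[.*$/)/' m6.py; python3 -m jog '[[[-1,0.018,-0.162,0,0,0,0],[-1,0.018,-0.162,0,0,0,0],[-1,0.018,-0.162,0,0,0,0],[-1,0,0,0,0,0,0],[-1,0,0,0,0,0,0]]]'; python3 - <<'E'
from h import *
snap('s7','side');snap('w7');snap('e7','scene')
E
python3 m6.py 7; python3 pose.py
```

```text
t: 13.1
ee_pos: [0.5105, -0.0776, 0.2402]
eef_rot: [0.666, 0.746, -0.0, 0.001]
contact_force: [1.3, -4.3, 5.3]
opening: 0.0078
grasp_force: 30.0
w7 mark 117 [[-36.17043688184752, -63.08784064672447, 8.599250337702832], [-31.59761755393485, -57.72715444211701, 17.319512813431913], [-20.33005077943321, -52.09983383206895, 22.8113667014315]]
board top edge y max [-8.1341 16.4052 17.959 ] x [-15.5509  -8.1833] z 211.4036936421348
hook 0 
s7 mark 51 [[-38.3653734236486, -67.23042000918284, 6.5417682423833945], [-23.01726564091726, -56.25609088759371, 15.108563381710072], [8.345975945373894, -48.44616099883747, 23.071974059136856]]
e7 mark 35 [[-35.34246909404899, -66.8580915118738, 8.536546648938723], [-18.420164896832627, -56.0971647509911, 14.924073932482962], [7.666281965636405, -51.04771191617617, 23.358507157004546]]
TCP [-11.658  -55.5352 240.272 ]
t 13.25 tcp [ 0.5105 -0.0775  0.2403] tool y [0.9937 0.112  0.0015] z [ 0.0017 -0.0017 -1.    ] F [ 0.5479 -3.8036  4.5646] T [-0.9644 -0.2795 -0.0428] open 0.007797518810133732 grip 30.00109076499939 q [-0.2655  0.3126  1.5742 -0.0013  1.2527 -0.3773]
```

```bash
python3 -m jog '[[[-0.8,0,0,0,0,0,0],[-0.6,0,0,0,0,0,0],[-0.4,0,0,0,0,0,0],[-0.4,0,0,0,0,0,0],[-0.4,0,0,0,0,0,0]]]'; python3 -m jog '[[[-0.4,0,0,0.1,0,0,0],[-0.4,0,0,0.3,0,0,0],[-0.4,0,0,0.6,0,0,0],[-0.4,0,0,0.8,0,0,0],[-0.4,0,0,0.8,0,0,0]]]'
python3 -m jog '[[[-0.4,-0.3,0,0.8,0,0,0],[-0.4,-0.5,0,0.5,0,0,0],[-0.4,-0.5,0,0,0,0,0],[-0.4,-0.5,0,0,0,0,0],[-0.4,0,0,0,0,0,0]]]'
python3 - <<'E'
from h import *
a=snap('s8','side')[0]; b=snap('w8')[0]; e=snap('e8','scene')[0]
c=np.zeros((400,800,3),np.uint8); c[:,:400]=cv2.resize(a[100:300,210:410],(400,400),interpolation=cv2.INTER_CUBIC)[...,::-1]; c[:,400:]=b[:,120:520,::-1]; cv2.imwrite('pics/c8.png',c)
E
python3 m4.py 8 | sed -n '/TCP in/,$p'; python3 m6.py 8
```

```text
t: 13.75
ee_pos: [0.5099, -0.0767, 0.2398]
eef_rot: [0.666, 0.746, -0.0, 0.0]
contact_force: [-0.1, -0.5, 0.1]
opening: 0.0271
grasp_force: 0.0
t: 14.25
ee_pos: [0.5095, -0.0766, 0.3716]
eef_rot: [0.666, 0.746, -0.0, -0.0]
contact_force: [0.9, -0.8, -0.1]
opening: 0.0273
grasp_force: 0.0
t: 14.75
ee_pos: [0.4176, -0.0765, 0.4359]
eef_rot: [0.666, 0.746, 0.0, 0.001]
contact_force: [1.8, 0.2, 0.4]
opening: 0.0277
grasp_force: 0.0
TCP in stand [-101.2984  -44.7253  435.1429]
front face x= [ -0.0022  -0.0259 -11.7797] -> yaw deg -0.12776970896250853 tilt -1.4811778128611235 x at TCPz -22.929016080551555
z 99 y -112.5..30.2 mid -41.2
z 113 y -110.8..31.7 mid -39.6
z 127 y -116.7..32.8 mid -41.9
z 141 y -122.7..34.0 mid -44.3
z 155 y -127.9..35.1 mid -46.4
z 169 y -126.1..29.7 mid -48.2
z 183 y -115.6..30.9 mid -42.4
z 197 y -113.4..32.0 mid -40.7
z 211 y -119.1..40.0 mid -39.5
z 225 y -101.0..40.8 mid -30.1
z 239 y -68.5..-18.2 mid -43.3
z 253 y -66.6..-16.4 mid -41.5
z 267 y -71.3..-21.5 mid -46.4
y -93 bottom 113.9 top 220.7
y -73 bottom 91.8 top 270.4
y -53 bottom 141.2 top 268.6
y -33
[... 653 characters left out ...]
                                                ~~~~~~~~~~~~~^^^^^^^^^^^^^^^^^^^^^^^^
    return _quantile_unchecked(
        a, q, axis, out, overwrite_input, method, keepdims, weights)
    return _ureduce(a,
                    func=_quantile_ureduce_func,
    ...<5 lines>...
                    overwrite_input=overwrite_input,
                    method=method)
    r = func(a, **kwargs)
    result = _quantile(arr,
                       quantiles=q,
    ...<2 lines>...
                       out=out,
                       weights=wgt)
    slices_having_nans = np.isnan(arr[-1, ...])
                                  ~~~^^^^^^^^^
IndexError: index -1 is out of bounds for axis 0 with size 0
```

View pics/c8.png

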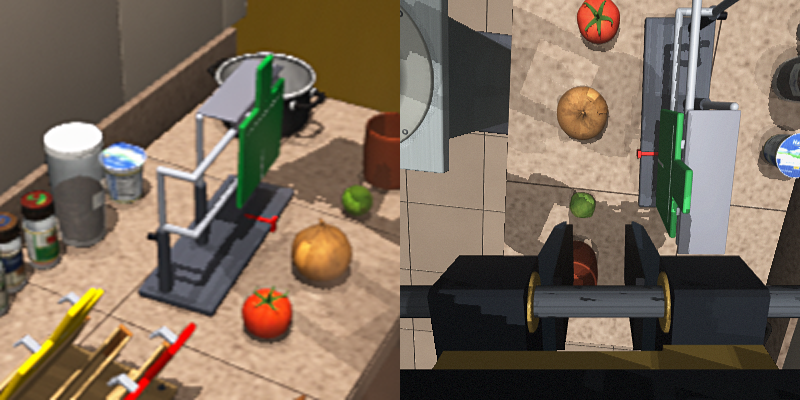

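Released: the board hangs upright under the guard, with nothing disturbed. The last check is its centring against the mark, both measured in the same wrist view.

```bash
python3 - <<'E'
import io,contextlib,sys
sys.argv=['m4','8']
with contextlib.redirect_stdout(io.StringIO()): from m4 import *
im,d,k,P=ld('w8'); Q=fs(P)*1e3; H,S,V=cv2.split(cv2.cvtColor(im,cv2.COLOR_RGB2HSV))
g=(H>45)&(H<80)&(S>110)&(Q[...,0]>-40)&(Q[...,0]<20)&(abs(Q[...,1]+57)<110)&(Q[...,2]>60)
q=Q[g]
for a,b in [(100,130),(130,160),(160,190),(190,213),(225,245),(245,265)]:
    w=q[(q[:,2]>a)&(q[:,2]<b)]
    if len(w): print(a,b,len(w),'y',np.percentile(w[:,1],[0.5,99.5]),'mid',np.percentile(w[:,1],[0.5,99.5]).mean(),'x',np.median(w[:,0]))
print(r.read_state()['t'],r.read_state()['contact_force'])
E
```

```text
100 130 92 y [-136.2848   18.6887] mid -58.79803333450869 x -13.584820963006148
130 160 137 y [-127.3112   18.4773] mid -54.41694842206286 x -14.40808182271942
160 190 231 y [-126.6018   18.1206] mid -54.24056239573107 x -15.223466894091834
190 213 659 y [-129.0812   17.8966] mid -55.59229293422533 x -13.484831089166542
225 245 90 y [-78.1616 -33.1818] mid -55.671691047120866 x -16.54344669523752
245 265 109 y [-76.4889 -33.2903] mid -54.88959219155054 x -17.09146854883456
14.9 [ 0.1663  0.1826 -0.6426]
```

```bash
python3 -c "
from plant import r
print(r.job_done())"
```

```text
the job is handed in; nothing more can be done
None
```

The green board hangs upright by both hooks on the rail, under the guard plate and within about 2 mm of centre over the red mark; the gripper is clear, the final views show the other boards and the food undisturbed, and the job is handed in at 14.9 s.

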